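# Change the log in a counterweighted drill jig

## Task

The birch log in the drill jig has its candle hole: change it for the blank. Swing the jig's counterweighted guide arm up past its balance point and let go so that it rests open by itself, lift the bored log out and lay it flat, hole up, in the plywood tray, then lay the blank log on its planed foot on the jig's sloping bed, between the side guides and fully home against the lower end stop. Last, swing the arm back over and lower it gently - do not let it drop - until the guide plate rests on the blank; leave the glue bottle and the tin where they stand.

Things in the scene. Friction and masses are not known exactly. Their poses are not given: they have to be found in the camera images.
- jig_arm (a joint): Hinge of the guide arm, rad. 0: closed, guide plate resting on a log (no log: it sinks to -0.12). Grows as the knob swings up and away; stop at 2.09, where the arm stands almost upright, 5 degrees past vertical. Balances at about 1.3: below it falls shut, above it falls open by itself. Arm 1.1 kg, but under 2 N at the knob; little friction. Grey bars, round steel counterweight behind the hinge.
- knob (a point): Centre of the black ball knob, 38 mm in diameter, at the free end of the arm, 182 mm from the hinge axis; moves with the arm. Arm closed: at (-70, 0, 65) mm in the bed's frame, just past the log's lower end. Its orientation is the arm's: at joint value 0 that of the bed, turned about +y by the joint value. A 12 mm stem leads from it along its +x.
- hinge (a point): Fixed point on the arm's hinge axis, mid-width, at (112, 0, 65) mm in the bed's frame, oriented like the bed. The axis is the bed's y; the joint grows by the right-hand rule about +y. Its two grey post cheeks, 30 mm deep, 73 mm over their outsides, stand 5 mm behind the upper end of a log that is home.
- bed: Sloping plywood bed of the fixed jig. Origin: on its surface, where the middle of a log's foot belongs, 58 mm over the bench. x points up the slope (25 degrees, rising away from the robot), y across, z square off the bed. Surface x -71 to 45, y -46 to 46 mm. Side guides 7 mm high, inner faces at y = -29 and 29 mm: about 3 mm play each side of a log.
- end_stop (a point): Middle of the face of the steel end stop at the bed's lower end, at (-60, 0, 0) mm in the bed's frame, oriented like the bed; 50 mm wide, 30 mm high, 8 mm thick. A log home against it has its origin at the bed's. A log laid higher up the bed may stay there by friction and has to be pushed down to the stop.
- log_bored: Finished birch log, 120 mm long (its x), 58 wide (y), 45 high, 0.2 kg: round bark sides (radius 29 mm, axis 21 mm above the foot), planed flat on top (33 mm wide) and below (the foot, 40 mm wide), a 22 mm candle hole in the top's middle. Origin: middle of the foot, z out of the top. Starts on the bed against the stop, under the guide plate.
- log_blank: Blank birch log of the same shape and size (120 x 58 x 45 mm, foot 40 mm wide, 0.2 kg) without a hole. Origin: middle of the foot, z out of the top, x along it; either end may go to the stop. Starts on its foot on the bench, beside the jig.
- tray: Empty shallow plywood tray, 190 x 160 mm (x, y), 26 mm high, walls and floor 8 mm thick, fixed on the bench on the other side of the jig. Origin: middle of its underside; the inner floor is at z = 8 mm.
- glue_bottle: White glue bottle, 58 mm in diameter, 152 mm high, standing loose far left of the jig; origin: middle of its underside. Bystander.
- tin: Empty ribbed metal tin, 67 mm in diameter, 73 mm high, standing loose near the bench's far right corner; origin: middle of its underside. Bystander.
Not all that is in view belongs to the job. Leave any orange look-alike of the log_bored alone.

How it is judged (in metres and radians):
On the way, in this order (a step that is already met when the one before it is completed fails the run):
1. the guide arm rests open at its stop by itself, the gripper away from the knob (value of joint jig_arm above 1.98 rad and velocity of joint jig_arm between -0.08 and 0.08 rad/s and distance between the grasp point and knob above 0.06 m), for 0.2 s.
2. the bored log lies flat, hole up, at rest and released in the tray, the arm still open (x of log_bored in the frame of tray between -0.08 and 0.08 m and y of log_bored in the frame of tray between -0.07 and 0.07 m and z of log_bored in the frame of tray between 0.004 and 0.013 m and angle between log_bored's own z axis and vertical below 0.12 rad and linear speed of log_bored below 0.03 m/s and contact force between each of the fingers, the arm and log_bored below 0.1 N and value of joint jig_arm above 1.98 rad), for 0.2 s.
3. the blank lies seated on the bed against the end stop, released, the arm still open (x of log_blank in the frame of bed between -0.004 and 0.005 m and y of log_blank in the frame of bed between -0.006 and 0.006 m and z of log_blank in the frame of bed between -0.003 and 0.004 m and angle between the x axis of log_blank and the x axis of bed, either way round below 0.1 rad and angle between the z axis of log_blank and the z axis of bed, either way round below 0.08 rad and linear speed of log_blank below 0.03 m/s and contact force between each of the fingers, the arm and log_blank below 0.1 N and value of joint jig_arm above 1.98 rad), for 0.2 s.
4. the arm is closed, its guide plate resting on the seated blank (value of joint jig_arm between -0.05 and 0.05 rad and velocity of joint jig_arm between -0.08 and 0.08 rad/s and x of log_blank in the frame of bed between -0.004 and 0.005 m and y of log_blank in the frame of bed between -0.006 and 0.006 m and z of log_blank in the frame of bed between -0.003 and 0.004 m and angle between the x axis of log_blank and the x axis of bed, either way round below 0.1 rad and angle between the z axis of log_blank and the z axis of bed, either way round below 0.08 rad and linear speed of log_blank below 0.03 m/s and contact force between each of the fingers, the arm and log_blank below 0.1 N), for 0.2 s.
At the end, for the whole second after the job is handed in: Arm closed, at rest within 0.05 rad of 0, hand 60 mm off the knob; blank on its foot on the bed within 5 mm of the end stop, 6 mm of the middle line, 4 mm of the surface, 0.1 rad straight; bored log at rest on the tray floor, hole up within 0.12 rad; both released, bystanders in place (all of step 4 and distance between the grasp point and knob above 0.06 m and x of log_bored in the frame of tray between -0.08 and 0.08 m and y of log_bored in the frame of tray between -0.07 and 0.07 m and z of log_bored in the frame of tray between 0.004 and 0.013 m and angle between log_bored's own z axis and vertical below 0.12 rad and linear speed of log_bored below 0.03 m/s and contact force between each of the fingers, the arm and log_bored below 0.1 N); the robot touches nothing.
It fails at once if the guide arm falls or is swung shut faster than 3 rad/s (velocity of joint jig_arm below -3 rad/s).
It fails at once if the glue bottle is moved more than 30 mm or tipped (distance of glue_bottle from where it was at the start of the episode above 0.03 m or angle between glue_bottle's own z axis and vertical above 0.35 rad).
It fails at once if the tin is moved more than 30 mm or tipped (distance of tin from where it was at the start of the episode above 0.03 m or angle between tin's own z axis and vertical above 0.35 rad).
It also fails if it takes over 72 s, if anything falls off the work surface, if the arm or the gripper's body presses on something with over 40 N, if the wrist force passes 120 N, or if a joint passes its speed limit or range.

## Robot

A 6-joint arm with a two-finger parallel gripper is mounted at the origin on the work surface; the furniture and walls round the work are solid. World frame = base frame: x ahead of the robot, y to its left, z up, the work surface at z = 0. Lengths are in mm, angles in rad, forces in N, time in s.
With the tool pointing down it reaches from about 375 to 825 mm from the base axis. Payload 5.5 kg.
Tool frame: the origin (TCP) lies where the fingers leave the gripper's body, on its centre line; the fingertips stand 73 mm ahead of it and the grasp point (between the pads) lies 54 mm ahead of it; z points along the fingers, y is the line along which they close (so a half turn about z gives the same grasp; the last joint's range is limited). The gripper opens to 85 mm and grips with 20 to 120 N. Pads are 22 mm wide; open, the fingers measure 114 mm over their backs; the gripper's body (76 mm by 85 mm) begins 54 mm behind the grasp point. The pads swing forward as they close: fully open they stand 13 mm farther back than shut.
Start: joints at [-1.241, 0.314, -0.047, 1.21, 0, 1.571], TCP at [194.309, -567.661, 303.899] pointing down, gripper open.
Joint ranges: [-2.67, 2.67], [-0.69, 1.73], [-1.03, 1.25], [-2.08, 2.16], [-1.42, 1.45], [-3.14, 3.14]. Speed limits (rad/s): [2.39, 2.39, 3.01, 3.14, 3.14, 3.14].

## Interface

Orientations are given as [roll, pitch, yaw] about the fixed x, y, z axes, in that order (R = Rz(yaw) Ry(pitch) Rx(roll)).
In Python, from plant import env gives the robot as it stands. Calls block until the motion is done:
- env.move_pose(position, orientation): joint-space move of the TCP to a pose.
- env.movel(position, attitude=None, velocity=150, contact_N=None): straight line of the TCP; attitude=None keeps the orientation; velocity is the mean speed in mm/s. With contact_N (N) it stops when the force on the tool has changed by that much, and returns True; else False.
- env.set_joints(angles): joint-space move.
- env.grip(opening, newtons=None): finger opening in mm; newtons is the grip in N (None keeps the last); returns when the fingers have stopped.
- env.wait(seconds).
- env.ik(position, orientation): joint angles nearest the present ones, or None.
- env.capture(name): name is "scene" or "top"; returns (picture, depth): 420x560x3 uint8, red, green, blue; 420x560 float32, mm along the optical axis (not along the pixel's ray), 0 where there is no reading.
- env.calibration(name): a dict with "camera_matrix" (3x3 intrinsics, pixels), "rvec" (rotation vector, rad) and "tvec" (3), from world to camera coordinates, as OpenCV has them. Camera axes: x right, y down, z forward; pixel columns grow to the right and rows downward; lengths in mm; the calibration is good to about 2 mm. A picture is of the moment at which its call begins. calibration takes no time and is no camera call.
A pose or a line that the arm cannot do raises env.IKError and nothing moves.
- env.hand_in(): hands the job in; it is judged then, once.
Trained networks look in the newest picture that a camera, given by its name, has taken for a name from the list of things; names that differ only in an ending like _2 or _b are one class to them, and where a whole thing is asked for, a point or a joint stands for the part that bears it (a point fixed in the world has none). Each returns a list of dicts, best first, with "score" (0 to 1); they miss things now and then, are a little off and sometimes report something else, mostly with a low value. They report only what shows in the picture. A call takes as long as a camera call. They do not tell look-alikes from the thing itself.
- env.search_frame(camera, thing): "position" ([x, y, z] in mm, in world coordinates, good to about 4 mm: the middle of the surface that is visible of it).
- env.spot_point(camera, thing): "position" ([x, y, z] in mm, in world coordinates, good to about 4 mm: a listed point, or the origin of a listed thing).
Readings, each from a call of its own:
- env.get_time_s(): time.
- env.get_q(): joint angles.
- env.get_joint_velocities(): joint speeds.
- env.get_tau(): joint torques, N m.
- env.get_tcp_pos(): TCP position.
- env.get_eef_rot(): TCP orientation.
- env.get_ft_force(): force on the tool from outside, world axes, zero at the start.
- env.get_wrist_torque(): the same for the moment, N m.
- env.get_opening(): finger opening in mm.
- env.get_grasp_force(): force on a finger pad.
Only numpy, scipy, OpenCV 4.12 (cv2) and the standard library are available. Lean on these libraries where they do the work, as an engineer would, in place of code of your own. Each camera call takes 0.05 s, during which the arm holds its last target. There are 200 camera calls.

## Working session

There is one attempt and no reset: what is moved stays moved. The work goes in short steps, each a Python script; the robot and the scene stay as the last script left them, time stands still between calls to the robot, and variables do not carry over. Pictures are saved under pics/ and viewed, at most 10 in all, crops included, and the job is handed in when it is done.

```bash
mkdir -p pics; ls; python3 - <<'E'
from plant import env
import cv2,numpy as np
for c in ["scene","top"]:
    p,d=env.capture(c); cv2.imwrite(f"pics/{c}0.png",p[:,:,::-1]); np.savez(f"{c}0.npz",p=p,d=d)
    for n in ["log_bored","log_blank","knob","hinge","bed","end_stop","tray","glue_bottle","tin"]:
        try:
            print(c,n,[(np.round(r["position"]).tolist(),round(r["score"],2)) for r in env.spot_point(c,n)][:3],[(np.round(r["position"]).tolist(),round(r["score"],2)) for r in env.search_frame(c,n)][:3])
        except Exception as e: print(c,n,e)
print(env.get_time_s())
E
```

```text
pics
scene log_bored [([170.0, 301.0, -2.0], 0.97), ([520.0, 32.0, 57.0], 0.63), ([597.0, -326.0, -1.0], 0.27)] [([166.0, 308.0, 44.0], 0.65), ([519.0, 55.0, 84.0], 0.62)]
scene log_blank [([468.0, 287.0, -2.0], 0.63)] [([453.0, 297.0, 44.0], 0.77)]
scene knob [([424.0, 42.0, 90.0], 0.59)] [([521.0, 30.0, 136.0], 0.64)]
scene hinge [([596.0, 18.0, 163.0], 0.85)] []
scene bed [([519.0, 32.0, 55.0], 0.77)] [([515.0, 42.0, 117.0], 0.56)]
scene end_stop [([462.0, 41.0, 32.0], 0.9)] [([514.0, 41.0, 119.0], 0.6)]
scene tray [([449.0, -253.0, 0.0], 0.68)] [([444.0, -255.0, 10.0], 0.9)]
scene glue_bottle [([591.0, 231.0, 1.0], 0.96), ([463.0, 40.0, 32.0], 0.33)] [([576.0, 240.0, 82.0], 0.74)]
scene tin [([596.0, -326.0, 1.0], 0.95)] [([592.0, -315.0, 45.0], 0.61)]
top log_bored [([522.0, 30.0, 59.0], 0.64), ([161.0, 300.0, 0.0], 0.59), ([470.0, 288.0, -0.0], 0.36)] [([159.0, 298.0, 46.0], 0.83), ([540.0, 30.0, 110.0], 0.69)]
top log_blank [([466.0, 286.0, -1.0], 0.86)] [([464.0, 285.0, 45.0], 0.91)]
top knob [([428.0, 44.0, 89.0], 0.82)] [([520.0, 27.0, 137.0], 0.69), ([576.0, 223.0, 98.0], 0.51)]
top hinge [([590.0, 18.0, 167.0], 0.61), ([427.0, 46.0, 91.0], 0.37)] [([515.0, 26.0, 117.0], 0.71)]
top bed [([465.0, 285.0, -2.0], 0.75), ([597.0, -324.0, -5.0], 0.4)] [([510.0, 27.0, 116.0], 0.78)]
top end_stop [([469.0, 37.0, 36.0], 0.67)] [([520.0, 28.0, 117.0], 0.66)]
top tray [([446.0, -257.0, 0.0], 0.78)] [([442.0, -255.0, 8.0], 0.98), ([513.0, 30.0, 112.0], 0.44)]
top glue_bottle [([588.0, 226.0, -3.0], 0.93)] [([577.0, 224.0, 95.0], 0.58)]
top tin [([598.0, -323.0, -2.0], 0.7)] [([602.0, -329.0, 19.0], 0.97)]
1.9
```

View pics/scene0.png

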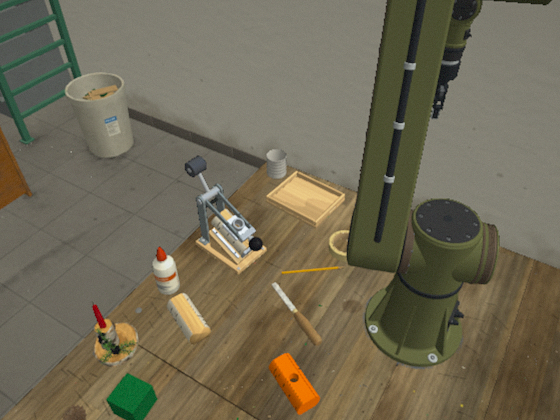

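View pics/top0.png

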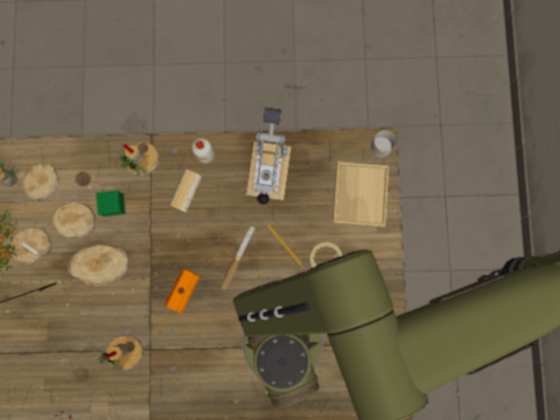

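```bash
cat > h.py <<'E'
import numpy as np,cv2
from plant import env
def cloud(c,d):
    k=env.calibration(c);K=np.array(k["camera_matrix"]);R=cv2.Rodrigues(np.array(k["rvec"],float))[0];t=np.array(k["tvec"],float).ravel()
    v,u=np.mgrid[:d.shape[0],:d.shape[1]]
    P=np.stack([(u-K[0,2])/K[0,0]*d,(v-K[1,2])/K[1,1]*d,d],-1)
    W=(P-t)@R
    W[d<=0]=np.nan
    return W
E
python3 - <<'E'
from h import *
for c in ["top","scene"]:
    z=np.load(f"{c}0.npz");W=cloud(c,z["d"]);X,Y,Z=W[...,0],W[...,1],W[...,2]
    def rect(n,m):
        p=W[m][:,:2]; p=p[~np.isnan(p).any(1)].astype(np.float32); print(c,n,len(p),cv2.minAreaRect(p),np.nanmedian(Z[m]))
    rect("blank top",(abs(X-467)<90)&(abs(Y-286)<70)&(Z>41)&(Z<50))
    rect("blank all",(abs(X-467)<90)&(abs(Y-286)<70)&(Z>12)&(Z<50))
    rect("tray",(abs(X-446)<130)&(abs(Y+256)<120)&(Z>20)&(Z<32))
    m=(X>400)&(X<720)&(abs(Y-30)<60)&(Z>120); rect("arm",m)
    k=(np.hypot(X-427,Y-44)<26)&(Z>75); rect("knob",k); print(np.nanmax(Z[k]))
    m=(X>400)&(X<720)&(abs(Y-30)<70)&(Z>60); rect("jig",m)
E
```

```text
top blank top 430 ((469.6991882324219, 286.43939208984375), (49.0333137512207, 120.35114288330078), 65.4894790649414) 44.84811769710955
top blank all 711 ((471.94781494140625, 290.98797607421875), (69.45440673828125, 121.77303314208984), 64.26853942871094) 42.56096190384612
top tray 542 ((466.29248046875, -256.1759033203125), (161.13624572753906, 230.4861602783203), 83.99144744873047) 25.5241772415961
top arm 858 ((563.2674560546875, 20.26102066040039), (77.15840911865234, 191.78970336914062), 87.8454818725586) 172.54462106238455
top knob 143 ((432.33233642578125, 45.05786895751953), (32.66450500488281, 41.259944915771484), 88.80770874023438) 100.96011259460033
111.9742792335718
top jig 1717 ((533.9769287109375, 28.52631378173828), (91.72383880615234, 247.04376220703125), 79.59272003173828) 119.96378483619498
scene blank top 751 ((489.1969909667969, 277.98345947265625), (47.096229553222656, 166.59156799316406), 66.88275909423828) 45.46448586768372
scene blank all 1168 ((488.9456787109375, 278.132080078125), (57.35813903808594, 168.0742645263672), 65.7388687133789) 43.7851695678461
scene tray 602 ((462.806396484375, -256.30633544921875), (167.6294708251953, 230.730712890625), 84.89495086669922) 25.796514010957864
scene arm 1316 ((564.7857666015625, 19.618444442749023), (80.53412628173828, 185.19677734375), 88.2154769897461) 163.72124065634114
scene knob 193 ((431.321044921875, 47.172061920166016), (34.25244140625, 42.202308654785156), 86.18608093261719) 100.86463060263598
111.35055270708715
scene jig 2633 ((533.2930908203125, 34.622657775878906), (82.56117248535156, 244.33416748046875), 74.70765686035156) 119.941990674885
```

The scene view shows the jig at about (230,235), knob at (256,243), tray at (305,197), blank at (188,317) and the orange decoy at (295,383). In the top view the jig is at (268,170), blank at (186,190), tray at (362,195), bottle at (203,150) and tin at (384,143). Next I'll refine the poses.

```bash
python3 - <<'E'
from h import *
from scipy.optimize import least_squares
c25,s25=np.cos(np.radians(25)),np.sin(np.radians(25))
B={"knob":(-70,0,65),"hinge":(112,0,65),"bed":(0,0,0),"end_stop":(-60,0,0),"log_bored":(0,0,0)}
obs=[];other={"log_blank":[],"tray":[]}
guess={"knob":(427,44,90),"hinge":(592,18,165),"bed":(519,31,57),"end_stop":(465,39,33),"log_bored":(520,31,58),"log_blank":(467,286,0),"tray":(447,-255,0)}
for i in range(3):
  for c in ["scene","top"]:
    env.capture(c)
    for n in guess:
      r=[np.array(a["position"]) for a in env.spot_point(c,n)]
      r=[a for a in r if np.linalg.norm(a-guess[n])<20]
      if r: (other[n].append(r[0]) if n in other else obs.append((n,r[0],c)))
def w(p,b):
    x,y,z=b;h=x*c25-z*s25;C,S=np.cos(p[2]),np.sin(p[2])
    return np.array([p[0]+C*h-S*y,p[1]+S*h+C*y,p[3]+x*s25+z*c25])
f=lambda p,o:np.concatenate([w(p,B[n])-a for n,a,_ in o])
for nm,o in [("all",obs),("scene",[q for q in obs if q[2]=="scene"]),("top",[q for q in obs if q[2]=="top"])]:
    s=least_squares(f,[518,31,-.15,58],args=(o,),loss="soft_l1",x_scale=[1,1,.01,1]);print(nm,len(o),s.x.round(3))
for n in guess:
    a=[q[1] for q in obs if q[0]==n] or other[n]; print(n,np.mean(a,0).round(1),np.std(a,0).round(1))
for c in ["top","scene"]:
    z=np.load(f"{c}0.npz");W=cloud(c,z["d"]);X,Y,Z=W[...,0],W[...,1],W[...,2]
    def rect(n,m):
        p=W[m][:,:2].astype(np.float32); print(c,n,len(p),cv2.minAreaRect(p))
    rect("tray",(abs(X-446)<105)&(abs(Y+256)<100)&(Z>20)&(Z<30))
    for lo in (40,43): rect("blank",(abs(X-467)<80)&(Y<340)&(Y>225)&(abs(X-467)*.906-(Y-286)*.42<80)&(Z>lo)&(Z<50)&(X<530))
    # knob sphere
    m=(np.hypot(X-427,Y-44)<19)&(Z>80)
    P=W[m]
    s=least_squares(lambda q:np.linalg.norm(P-q,axis=1)-19,[427,44,88],loss="soft_l1");print("sphere",s.x.round(1),len(P),s.cost/len(P))
print(env.get_time_s(),env.get_eef_rot(),env.get_tcp_pos())
E
```

```text
all 30 [ 5.19767e+02  3.15900e+01 -1.58000e-01  5.80830e+01]
scene 15 [ 5.19773e+02  3.10660e+01 -1.43000e-01  5.70540e+01]
top 15 [ 5.19803e+02  3.13320e+01 -1.69000e-01  5.89770e+01]
knob [428.3  44.3  87.7] [1.8 1.2 1.2]
hinge [593.3  18.1 163.4] [3.1 1.9 2.1]
bed [519.   31.8  57.7] [1.3 1.7 0.9]
end_stop [467.   41.3  33.2] [2.1 1.1 2.3]
log_bored [521.9  32.8  58.9] [1.4 1.7 2.9]
log_blank [ 4.671e+02  2.880e+02 -4.000e-01] [1.4 1.7 1.3]
tray [ 445.6 -254.9    0. ] [2.  1.8 1.4]
top tray 478 ((447.289794921875, -254.52694702148438), (160.437744140625, 191.0947265625), 83.99144744873047)
top blank 471 ((469.80902099609375, 286.4377746582031), (50.47689437866211, 120.0811996459961), 67.47245025634766)
top blank 329 ((469.5368347167969, 286.9679870605469), (48.57168197631836, 118.815673828125), 66.46112823486328)
sphere [431.6  45.1  87.9] 117 1.149825301533193
scene tray 544 ((444.95465087890625, -255.4375), (167.5318145751953, 193.1478729248047), 83.5696029663086)
scene blank 782 ((468.8879699707031, 287.2156677246094), (47.33462905883789, 122.58075714111328), 66.30545806884766)
scene blank 654 ((468.88702392578125, 286.6336669921875), (44.863990783691406, 122.55787658691406), 68.18692779541016)
sphere [429.8  43.8  89.4] 150 0.7638068707101311
4.3 [3.14155430e+00 1.61764878e-06 3.29820077e-01] [ 194.33122218 -567.66583527  303.91300427]
```

```bash
cat >> h.py <<'E'
B0=np.array([520,31.3,58.]);YAW=-.155;T=np.radians(25)
def bw(b):
    x,y,z=b;h=x*np.cos(T)-z*np.sin(T);C,S=np.cos(YAW),np.sin(YAW)
    return B0+[C*h-S*y,S*h+C*y,x*np.sin(T)+z*np.cos(T)]
ZT=bw((0,0,1))-B0
def tcp_bed(b,up=54): return bw((b[0],b[1],b[2]+up))   # tilted tool, grasp point at b
OB=[np.pi,-T,YAW]; OD=[np.pi,0,YAW]
def knob(q,r=182): return bw((112-r*np.cos(q),0,65+r*np.sin(q)))
U=np.array([0,0,1.])
E
python3 - <<'E'
from h import *
def t(n,p,o): 
    j=env.ik(list(p),list(o)); print(n,None if j is None else np.round(j,2))
for q in (0,.5,1,1.5,2): t(q,knob(q)+54*U,OD)
t("kn up",knob(2)+160*U,OD)
t("bed",tcp_bed((0,0,27)),OB); t("bed up",tcp_bed((0,0,150)),OB)
t("tray",(446,-255,89),[np.pi,0,-.108]); t("blank",(469,287,81),[np.pi,0,-.405])
E
```

```text
0 [ 0.1   0.14 -0.67  0.76  0.   -2.88]
0.5 [ 0.12  0.02 -0.58  0.98  0.   -2.87]
1 [ 0.1   0.01 -0.38  1.18  0.   -2.89]
1.5 [ 0.07  0.12 -0.13  1.33  0.   -2.92]
2 [ 0.03  0.28  0.13  1.42  0.   -2.95]
kn up [ 0.03  0.31  0.41  1.67  0.   -2.95]
bed [ 0.14  0.03 -0.94  0.19 -0.12 -2.87]
bed up [ 0.19 -0.24 -0.85  0.54 -0.14 -2.83]
tray [-0.52  0.35 -0.54  0.68  0.    2.73]
blank [ 0.55  0.41 -0.46  0.7   0.   -2.19]
```

```bash
cat >> h.py <<'E'
OB=[np.pi,T,YAW+np.pi]; OD=[np.pi,0,YAW+np.pi]
def down(y): return [np.pi,0,y+np.pi]
def depthcheck():
    pass
E
python3 - <<'E'
from h import *
def t(n,p,o): 
    j=env.ik(list(p),list(o)); print(n,None if j is None else np.round(j,2))
t("bed",tcp_bed((0,0,27)),OB); t("tray",(446,-255,89),down(-.108)); t("blank",(469,287,81),down(-.405))
env.move_pose(list(knob(0)+(54+100)*U),OD)
print(env.get_time_s(),env.get_q())
F0=env.get_ft_force()
print("touch",env.movel(list(knob(0)+54*U),velocity=150,contact_N=12))
env.grip(20,25); print(env.get_opening(),env.get_grasp_force(),env.get_tcp_pos()-(knob(0)+54*U),np.round(env.get_ft_force(),1))
for q in np.arange(.1,.65,.1): env.movel(list(knob(q)+54*U),velocity=150)
print(env.get_opening(),np.round(env.get_ft_force(),1),env.get_time_s())
p,d=env.capture("scene"); cv2.imwrite("pics/s1.png",p[100:340,120:440,::-1].repeat(2,0).repeat(2,1))
E
```

```text
bed [ 0.14  0.03 -0.94  0.19 -0.12  0.27]
tray [-0.52  0.35 -0.54  0.68  0.   -0.41]
blank [ 0.55  0.41 -0.46  0.7   0.    0.95]
6.65 [ 1.03863070e-01  3.81342524e-02 -5.27185484e-01  1.00521648e+00
 -1.93134486e-04  2.60163127e-01]
touch False
36.59518102348279 24.416508972644806 [0.39940553 0.19344309 0.7031328 ] [-0.9 -0.6  4.8]
36.71995506118767 [-2.2  4.8 -1.9] 9.625
```

View pics/s1.png

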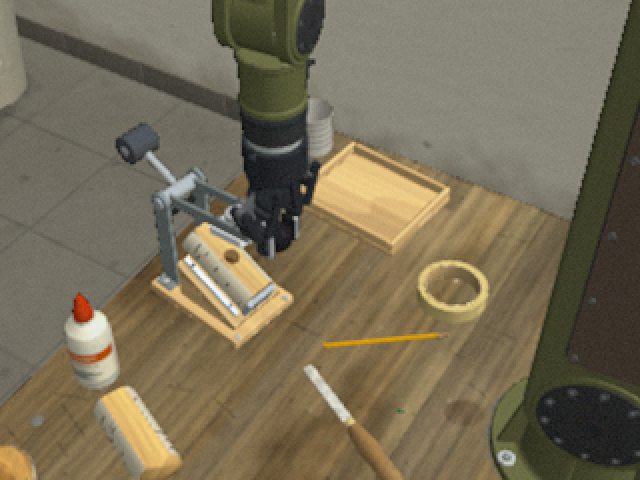

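The knob is held at crop (275,235) with the arm following, and the bored log is uncovered with its hole at (232,256). I'll carry on opening.

```bash
python3 - <<'E'
from h import *
for q in np.arange(.7,2.06,.1): env.movel(list(knob(q)+54*U),velocity=170)
print(env.get_opening(),np.round(env.get_ft_force(),1),env.get_time_s())
env.grip(85); p0=env.get_tcp_pos(); env.movel(list(p0+90*U),velocity=200)
env.wait(.5)
for c in ["scene","top"]:
    p,d=env.capture(c); cv2.imwrite(f"pics/{c}2.png",p[:,:,::-1]); np.savez(f"{c}2.npz",p=p,d=d)
    for n in ["knob","log_bored"]: print(c,n,[(np.round(r["position"]).tolist(),round(r["score"],2)) for r in env.spot_point(c,n)][:3])
print(knob(2.09),env.get_time_s())
cv2.imwrite("pics/s2.png",cv2.imread("pics/scene2.png")[80:340,120:440].repeat(2,0).repeat(2,1))
E
```

```text
36.38155255155516 [-0.8 -5.7  2.8] 13.2917
scene knob [([602.0, 13.0, 344.0], 0.77)]
scene log_bored [([521.0, 33.0, 58.0], 0.88)]
top knob []
top log_bored []
[608.03342296  17.54448384 345.61865178] 15.225
```

View pics/s2.png

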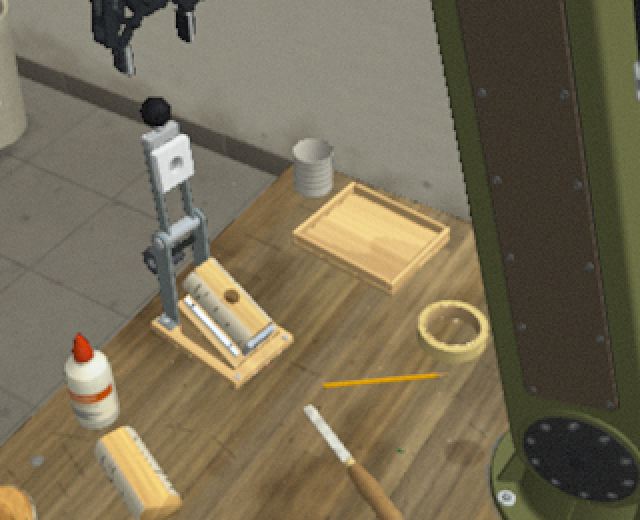

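The arm stands open and released (knob at crop (155,110), knob well away from the hand). With the bored log in full view, I'll check its pose against the bed from depth.

```bash
python3 - <<'E'
from h import *
R=cv2.Rodrigues(np.array([0,0,YAW]))[0]@cv2.Rodrigues(np.array([0,-T,0]))[0]
for c in ["scene","top"]:
    W=cloud(c,np.load(f"{c}2.npz")["d"]); L=(W-B0)@R
    x,y,z=L[...,0],L[...,1],L[...,2]
    m=(abs(x)<75)&(abs(y)<40)&(z>38)&(z<52); print(c,m.sum())
    if m.sum()>30:
        P=L[m]; A=np.c_[P[:,:2],np.ones(len(P))]
        m2=m&(abs(y)<12); Q=L[m2]; print("plane",np.linalg.lstsq(np.c_[Q[:,:2],np.ones(len(Q))],Q[:,2],rcond=None)[0].round(3))
        for lo in (40,43): print(cv2.minAreaRect(L[m&(z>lo)][:,:2].astype(np.float32)), np.percentile(L[m&(z>lo)][:,:2],[2,98],axis=0).round(1).tolist())
E
```

```text
scene 648
plane [-3.0000e-03  1.2000e-02  4.6231e+01]
((0.3173408508300781, -0.021165847778320312), (50.97391128540039, 120.58248901367188), 88.9358901977539) [[-58.0, -22.6], [58.0, 22.0]]
((0.20887374877929688, 0.5746002197265625), (47.11087417602539, 120.85124969482422), 89.54518127441406) [[-57.9, -21.0], [58.0, 19.1]]
top 0
```

```bash
python3 - <<'E'
from h import *
p=env.get_tcp_pos(); env.movel([440,44,p[2]],velocity=300)
env.move_pose(list(tcp_bed((0,0,90))),OB)
print("touch",env.movel(list(tcp_bed((0,0,27))),velocity=120,contact_N=10), env.get_tcp_pos()-tcp_bed((0,0,27)))
env.grip(45,40); print(env.get_opening(),env.get_grasp_force(),np.round(env.get_ft_force(),1),env.get_time_s())
env.movel(list(tcp_bed((0,0,47))),velocity=80)
print(env.get_opening(),env.get_grasp_force(),np.round(env.get_ft_force(),1))
env.movel(list(tcp_bed((0,0,130))),velocity=200)
print(env.get_opening(),env.get_time_s())
p,d=env.capture("scene"); cv2.imwrite("pics/s3.png",p[80:340,120:440,::-1].repeat(2,0).repeat(2,1))
E
```

```text
touch False [0.5517915  0.03752945 0.52430701]
56.76113828976035 40.68791013734881 [-4.7  1.3  8.3] 18.1
56.59513279172498 44.03276806231588 [ 1.8 -0.2  0.1]
56.80274179366372 19.0667
```

View pics/s3.png

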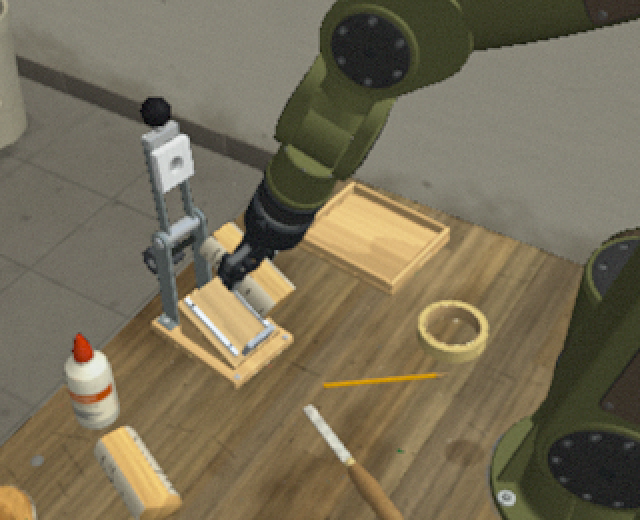

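The log is held clear of the bed at crop (250,265). Next it goes in the tray, then I pick up the blank.

```bash
python3 - <<'E'
from h import *
env.movel([440,-60,240],velocity=250)
env.move_pose([446,-255,150],down(-.108))
print("touch",env.movel([446,-255,88],velocity=80,contact_N=5),env.get_tcp_pos()[2])
env.grip(85); z=env.get_tcp_pos()[2]
env.movel([446,-255,200],velocity=200); env.wait(.2)
for c in ["scene","top"]:
    p,d=env.capture(c); W=cloud(c,d); cv2.imwrite(f"pics/{c}4.png",p[:,:,::-1])
    m=(abs(W[...,0]-446)<75)&(abs(W[...,1]+255)<60)&(W[...,2]>44)&(W[...,2]<65); Q=W[m]
    if len(Q)>30: print(c,len(Q),cv2.minAreaRect(Q[:,:2].astype(np.float32)),np.percentile(Q[:,2],[5,50,95]))
    print([(np.round(r["position"]).tolist(),round(r["score"],2)) for r in env.spot_point(c,"log_bored")][:3])
env.move_pose([440,-60,250],down(-.3))
env.move_pose([469,287,170],down(-.40))
print("touch",env.movel([469,287,81],velocity=120,contact_N=10),env.get_tcp_pos())
env.grip(45,40); print(env.get_opening(),env.get_grasp_force(),env.get_time_s())
env.movel([469,287,130],velocity=120); print(env.get_opening(),np.round(env.get_ft_force(),1))
E
python3 -c "
import cv2;cv2.imwrite('pics/s4.png',cv2.imread('pics/scene4.png')[80:340,120:440].repeat(2,0).repeat(2,1))"
```

```text
touch True 90.13430547404822
scene 458 ((443.51873779296875, -250.06346130371094), (53.92525100708008, 123.44387817382812), 84.9361343383789) [45.27013292 53.092413   58.01944694]
[([446.0, -256.0, 7.0], 0.95), ([168.0, 301.0, 2.0], 0.76)]
[([160.0, 301.0, 0.0], 0.76)]
touch False [469.56561264 287.14173849  81.65704383]
56.381944218160584 42.77402917854488 26.2
56.76310653735216 [-0.3 -0.3 -3.6]
```

View pics/s4.png

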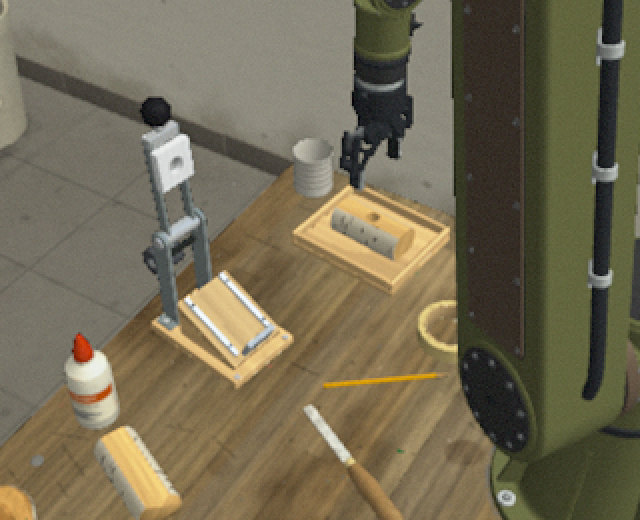

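The bored log lies in the tray, hole up (crop (375,217)), and the bed is empty. The blank is now held; I'll bring it over the bed and check how it sits in the hand before lowering.

```bash
python3 - <<'E'
from h import *
env.movel([450,270,230],velocity=250)
env.move_pose(list(tcp_bed((2,0,27+70))),OB)
R=cv2.Rodrigues(np.array([0,0,YAW]))[0]@cv2.Rodrigues(np.array([0,-T,0]))[0]
o=env.get_tcp_pos(); o=(o-B0)@R; print("tcp bed",o.round(1),env.get_opening(),env.get_time_s())
for c in ["scene","top"]:
    p,d=env.capture(c); W=cloud(c,d); cv2.imwrite(f"pics/{c}5.png",p[:,:,::-1]); np.savez(f"{c}5.npz",p=p,d=d)
    L=(W-B0)@R;x,y,z=L[...,0],L[...,1],L[...,2]
    m=(abs(x)<80)&(abs(y)<32)&(z>75)&(z<120)
    for s in (-1,1):
        Q=L[m&(s*x>30)]
        if len(Q)>20: print(c,s,len(Q),np.percentile(s*Q[:,0],[50,90,95,98,100]).round(1),np.percentile(Q[:,1],[2,98]).round(1),np.percentile(Q[:,2],[2,98]).round(1))
E
python3 -c "
import cv2;cv2.imwrite('pics/s5.png',cv2.imread('pics/scene5.png')[80:340,120:440].repeat(2,0).repeat(2,1))"
```

```text
tcp bed [  2.    0.6 150.6] 56.63519135020474 28.2667
scene -1 282 [46.3 58.  58.3 58.6 59.2] [-22.1  28.7] [ 82.5 118.8]
scene 1 256 [46.6 59.1 60.6 61.1 62.6] [-21.2  28. ] [ 84.9 118.3]
top 1 283 [50.4 63.3 63.7 64.1 65.4] [-27.   27.3] [ 79.8 118.2]
```

View pics/s5.png

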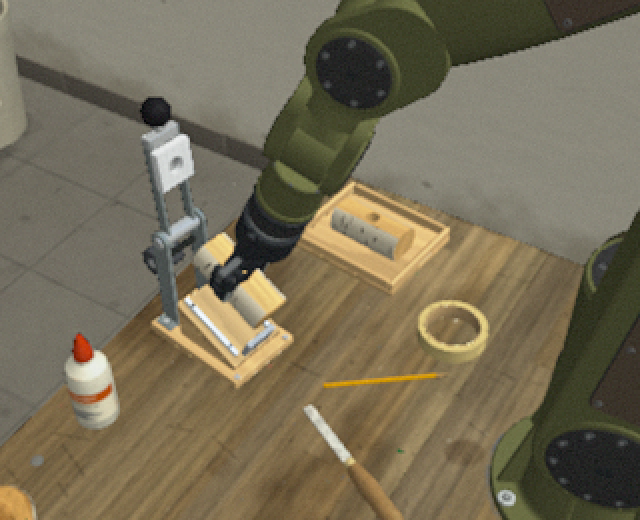

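The blank hangs straight over the bed (crop (240,280)), centred about 2 mm upslope of home as intended. I'll lower it, slide it to the stop and release.

```bash
cat > b.py <<'E'
from h import *
R=cv2.Rodrigues(np.array([0,0,YAW]))[0]@cv2.Rodrigues(np.array([0,-T,0]))[0]
def tb():
    return ((env.get_tcp_pos()-B0)@R-[0,0,81]).round(1)
def seen():
    for c in ["scene","top"]:
        p,d=env.capture(c); cv2.imwrite(f"pics/{c}_last.png",p[:,:,::-1])
        L=(cloud(c,d)-B0)@R;x,y,z=L[...,0],L[...,1],L[...,2]
        m=(abs(x)<75)&(abs(y)<35)&(z>40)&(z<52); print(c,m.sum())
        if m.sum()>100:
            m2=m&(abs(y)<12); Q=L[m2]; print(np.linalg.lstsq(np.c_[Q[:,:2],np.ones(len(Q))],Q[:,2],rcond=None)[0].round(3))
            print(cv2.minAreaRect(L[m][:,:2].astype(np.float32)))
E
python3 - <<'E'
from b import *
print("down",env.movel(list(tcp_bed((2.5,0,31))),velocity=80,contact_N=8),tb())
print("slide",env.movel(list(tcp_bed((-4,0,tb()[2]+27))),velocity=20,contact_N=6),tb(),np.round(env.get_ft_force(),1))
x=tb()[0]
print("seat",env.movel(list(tcp_bed((x+.3,0,26))),velocity=30,contact_N=6),tb(),np.round(env.get_ft_force(),1),env.get_time_s())
E
```

```text
down False [2.7 0.1 4.2]
slide True [0.3 0.3 4.7] [ 3.7 -0.1 -1.9]
seat True [0.5 0.2 0.4] [ 2.5  1.5 -1.8] 29.85
```

```bash
python3 - <<'E'
from b import *
x,y,z=tb()
print("slide",env.movel(list(tcp_bed((x-2,0,z+27))),velocity=15,contact_N=6),tb())
env.grip(85); env.movel(list(tcp_bed((tb()[0],0,130))),velocity=150); env.wait(.3)
seen(); print(env.get_time_s())
E
python3 -c "
import cv2;cv2.imwrite('pics/s6.png',cv2.imread('pics/scene_last.png')[80:340,120:440].repeat(2,0).repeat(2,1))"
```

```text
slide False [0.3 0.2 0.6]
scene 545
[4.0000e-03 1.0000e-03 4.6236e+01]
((0.2819862365722656, 0.4224376678466797), (49.58285903930664, 120.19111633300781), 89.85198974609375)
top 370
[-5.0000e-03  3.0000e-02  4.5185e+01]
((17.833152770996094, 0.39835166931152344), (49.66905975341797, 86.77403259277344), 89.18121337890625)
31.7333
```

View pics/s6.png

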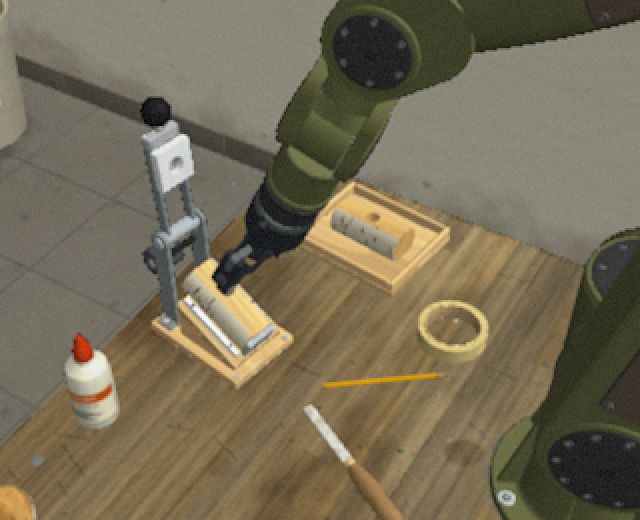

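The blank is seated like the bored log was (x offset 0.3 mm, straight). Now I'll close the arm.

```bash
python3 - <<'E'
from b import *
env.movel([430,44,300],velocity=250)
env.move_pose([430,44,500],OD)
K=knob(2.08)+54*U
env.movel([K[0],K[1],490],velocity=300)
print("touch",env.movel(list(K),velocity=120,contact_N=10))
env.grip(20,25); print(env.get_opening(),np.round(env.get_ft_force(),1),env.get_time_s())
for q in np.arange(2.0,.35,-.1): env.movel(list(knob(q)+54*U),velocity=130)
print(env.get_opening(),np.round(env.get_ft_force(),1),env.get_time_s())
for q in (.3,.2,.1,.05): env.movel(list(knob(q)+54*U),velocity=60)
print(env.get_opening(),np.round(env.get_ft_force(),1))
print("rest",env.movel(list(knob(-.02)+54*U),velocity=15,contact_N=4),env.get_tcp_pos()-54*U-knob(0),np.round(env.get_ft_force(),1),env.get_time_s())
env.capture("scene"); print([np.round(r["position"]) for r in env.spot_point("scene","knob")])
E
```

```text
touch False
36.55599088196496 [-1.4 -4.3  5.3] 35.2
36.641381842601426 [ 0.8  2.8 -0.9] 40.125
36.407306391671895 [-0.2  5.  -1.4]
rest False [ 1.20738128 -0.00875027 -3.72129408] [-0.5  4.6 -2. ] 42.775
[array([427.,  44.,  88.]), array([593., 232.,  -0.])]
```

```bash
python3 - <<'E'
from b import *
env.grip(85); p=env.get_tcp_pos(); env.movel(list(p+110*U),velocity=120)
env.move_pose([400,-60,330],OD); env.wait(.3)
for c in ["scene","top"]:
    p,d=env.capture(c); cv2.imwrite(f"pics/{c}7.png",p[:,:,::-1]); W=cloud(c,d);X,Y,Z=W[...,0],W[...,1],W[...,2]
    P=W[(np.hypot(X-427,Y-44)<19)&(Z>80)]
    if len(P)>20:
        s=least=__import__("scipy.optimize").optimize.least_squares(lambda q:np.linalg.norm(P-q,axis=1)-19,[427,44,88],loss="soft_l1");print(c,"sphere",s.x.round(1),len(P))
    for n in ["log_blank","log_bored","knob","tin","glue_bottle"]: print(c,n,[(np.round(r["position"]).tolist(),round(r["score"],2)) for r in env.spot_point(c,n)][:2])
print(knob(0),env.get_time_s(),np.round(env.get_ft_force(),1))
cv2.imwrite("pics/s7.png",cv2.imread("pics/scene7.png")[80:340,120:440].repeat(2,0).repeat(2,1))
E
```

```text
scene sphere [429.7  43.1  88.8] 151
scene log_blank [([518.0, 32.0, 58.0], 0.55)]
scene log_bored [([168.0, 300.0, 3.0], 0.73), ([444.0, -252.0, 9.0], 0.63)]
scene knob [([427.0, 46.0, 87.0], 0.76)]
scene tin [([597.0, -327.0, 0.0], 0.7)]
scene glue_bottle [([592.0, 231.0, 2.0], 0.72)]
top sphere [431.5  45.3  88.4] 119
top log_blank [([518.0, 31.0, 60.0], 0.55)]
top log_bored [([447.0, -251.0, 10.0], 0.88), ([163.0, 299.0, 3.0], 0.82)]
top knob [([432.0, 46.0, 89.0], 0.59)]
top tin [([598.0, -329.0, -3.0], 0.89)]
top glue_bottle [([587.0, 230.0, -2.0], 0.93), ([521.0, 32.0, 57.0], 0.49)]
[430.1781604   45.33496223  87.32672784] 45.9833 [ 0.8  0.1 -0.3]
```

View pics/s7.png

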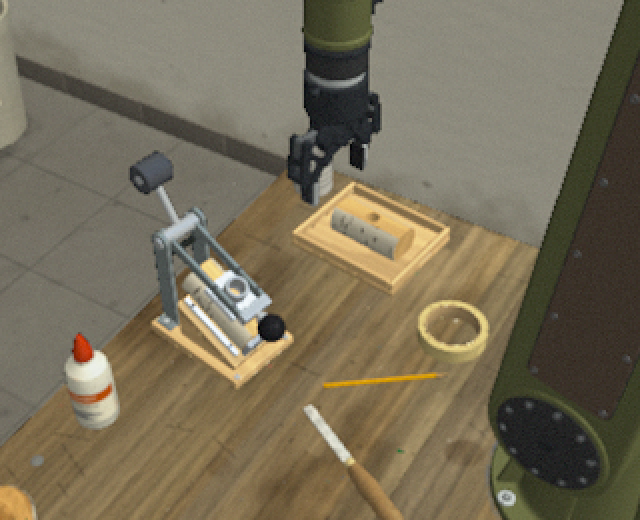

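The arm is closed on the blank (knob at crop (271,327), same fit as at the start), the bored log is in the tray, the bystanders are in place and the hand is clear.

```bash
python3 -c "
from plant import env
print(env.hand_in())"
```

```text
the job is handed in; nothing more can be done
None
```

The job is handed in (no verdict was returned): by the last camera check the bored log lies flat, hole up, in the tray, the blank is seated home on the bed, the guide arm rests closed on it, the glue bottle and tin have not moved, and about 46 s of the 72 s were used.

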